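Index the souvenir carousel and load the chapel

TASK

Turn the click-stop carousel until its one empty bay has clicked into place facing the wooden ledge, and let go of it so it rests there. Then slide (do not lift) the loose ceramic chapel off the ledge into that bay, upright and fully home with its face flat against the hub, and leave the other things on the counter where they stand.

Things in the scene. Friction and masses are not known exactly. Their poses are not given: they have to be found in the camera images.
- display: Fixed base of the carousel display; origin on the counter under the vertical axle, z up. A wooden ledge runs out along its +y, 149 to 309 mm from the axle: see point ledge.
- ledge (a point): Middle of the ledge's top, 229 mm from the axle, 62 mm above the counter. The ledge is 66 mm wide and 160 mm long (display y), pointing at the axle, with a wall 6 mm thick and 10 mm high along each side: a channel 54 mm wide, open at both ends.
- carousel (a joint): Turning angle, rad, counter-clockwise positive from above, endless (2 pi = 0). 0: the empty bay faces the ledge. Six spring click stops every 60 degrees (1.047): 0, 1.047, 2.094 ... Pushed past half way (0.53) it springs on into the next stop, otherwise back. Turns with 2 to 4 N on a pin. It starts at any stop but 0.
- hub_top (a point): On the axle, on top of the six-sided wooden hub, 100 mm above the counter (dish and starfish ornament 9 mm higher). Hub flats are 69 mm from the axle. The disc under it: 145 mm radius, top 60 mm above the counter, 2 mm below the ledge. Six bays lie outside the flats; five hold fixed chapels like the loose one, 69.5 to 111.5 mm from the axle.
- empty_bay (a point): On the disc's top, 60 mm above the counter, 90.5 mm from the axle on the middle line of the empty bay: where the centre of the chapel's underside lies when fully home (0.5 mm from the hub's flat). Turns with the carousel; its axes are the display's at joint value 0, so its +y points outwards.
- bay_pin_a (a point): Top centre of the brass pin on the clockwise side (from above) of the empty bay, 100 mm above the counter. Six such pins, 12 mm diameter, 40 mm high over the disc, stand 132 mm from the axle, every 60 degrees, midway between bays (at joint 0: at 0, 60, 120 ... degrees from display +x), each at the outer end of a divider 12 mm high, 4 mm thick.
- bay_pin_b (a point): Top centre of the brass pin on the counter-clockwise side of the empty bay, like bay_pin_a.
- chapel: The loose souvenir: a white glazed chapel, square block 42 x 42 mm and 32 mm high with a round blue dome (15 mm radius) on top, 52 mm high in all, about 130 g. Origin: centre of its underside, z up. It starts standing on the ledge in the channel, its centre 200 to 245 mm from the axle, its sides nearly parallel to the channel.
- jar: Bystander: closed glass jar, 64 mm diameter, 85 mm high; origin under its centre.
- bowl: Bystander: terracotta bowl, 110 mm diameter, 45 mm high; origin under its centre.
- mug: Bystander: blue ceramic mug, 76 mm diameter, 85 mm high; origin under its centre.
Not all that is in view belongs to the job. Of the things that look like the chapel, the middle-sized one is meant.

How it is judged:
On the way:
1. the empty bay rests at its click stop facing the ledge (within 7 mm), let go, with the chapel still on the ledge (x of empty_bay in the frame of display between -0.007 and 0.007 m and y of empty_bay in the frame of display above 0.05 m and velocity of joint carousel between -0.05 and 0.05 rad/s and y of chapel in the frame of display above 0.165 m and contact force between each of the arm, the fingers and carousel below 0.1 N), for 0.2 s.
At the end, for the whole second after the job is handed in: The empty bay faces the ledge at its click stop (within 7 mm) and is still; the chapel stands upright (within 0.06 rad) and at rest on the disc in that bay, within 10 mm of its middle, no more than 4 mm short of home, square to the hub's flat within 0.14 rad (x of empty_bay in the frame of display between -0.007 and 0.007 m and y of empty_bay in the frame of display above 0.05 m and velocity of joint carousel between -0.05 and 0.05 rad/s and horizontal distance between chapel and empty_bay below 0.01 m and y of chapel in the frame of empty_bay below 0.004 m and z of chapel in the frame of empty_bay between -0.004 and 0.004 m and angle between the x axis of chapel and the x axis of empty_bay, either way round below 0.14 rad and angle between chapel's own z axis and vertical below 0.06 rad and linear speed of chapel below 0.01 m/s); the robot touches nothing.
It fails at once if the chapel is tipped over (angle between chapel's own z axis and vertical above 0.6 rad).
It fails at once if the chapel is lifted instead of slid (z of chapel in the frame of display above 0.08 m).
It fails at once if the jar is moved more than 20 mm (distance of jar from where it was at the start of the episode above 0.02 m).
It fails at once if the bowl is moved more than 20 mm (distance of bowl from where it was at the start of the episode above 0.02 m).
It fails at once if the mug is moved more than 20 mm (distance of mug from where it was at the start of the episode above 0.02 m).
It also fails if it takes over 72 s, if anything falls off the work surface, if the arm or the gripper's body presses on something with over 40 N, if the wrist force passes 120 N, or if a joint passes its speed limit or range.

ROBOT

A 6-joint arm with a two-finger parallel gripper is mounted at the origin on the work surface. World frame = base frame: x ahead of the robot, y to its left, z up, the work surface at z = 0. Lengths are in m, angles in rad, forces in N, time in s.
With the tool pointing down it reaches from about 0.35 to 0.925 m from the base axis. Payload 6.4 kg.
Tool frame: the origin (TCP) lies where the fingers leave the gripper's body, on its centre line; the fingertips stand 73 mm ahead of it and the grasp point (between the pads) lies 54 mm ahead of it (env.nose_length is the z of the fingertips in the tool frame, in m); z points along the fingers, y is the line along which they close (so a half turn about z gives the same grasp; the last joint's range is limited). The gripper opens to 85 mm and grips with 20 to 120 N. Pads are 22 mm wide; open, the fingers measure 114 mm over their backs; the gripper's body (76 mm by 85 mm) begins 54 mm behind the grasp point. The pads swing forward as they close: fully open they stand 13 mm farther back than shut.
Start: joints at [-1.473, 0.245, 1.558, -0, 1.339, -0.174], TCP at [0.175, -0.626, 0.304] pointing down, gripper open.
Joint ranges: [-3.13, 3.13], [-1.02, 2.26], [0.13, 2.54], [-0.95, 4.09], [0.21, 2.88], [-2.74, 2.74]. Speed limits (rad/s): [2.57, 2.57, 3.14, 3.14, 3.14, 3.14].

INTERFACE

Orientations are given as a unit quaternion [x, y, z, w].
In Python, from rig import env gives the robot as it stands.
- The arm moves only by the tool carry_out, never from a script. Its argument "moves" is a list of rows, each an object of numbers: "dx", "dy", "dz": the shift along the tool's x, y, z in m; "ax", "ay", "az": the turn, a rotation vector about the tool's x, y, z in degrees; "jaw": the closure, from -1 (fully open) to 1 (shut). A call has 1 to 20 rows; each row shifts and turns the commanded pose from where the row before left it, along the tool's axes as they then stand; what a row does not reach is not made up. A row lasts 1/8 s, in which the tool goes at most 62.5 mm and 10.7 degrees, less where a joint would pass 70% of its speed; a pose out of reach is approached as far as the arm can. A call is refused whole if a number of a shift passes 0.0625 or a number of a turn 10.7, either way. A call with a gripper value outside its range is refused whole. The fingers move at their own pace and stop on an object; "squeeze" is the grip in N (left out, the last holds). Time passes only in rows, so rows that do not move let the fingers close. It gives the time, the measured TCP pose, the force, the opening and the grip force at its end, in the units of the state.
- env.observe(): the state, without advancing time (a new reading comes with each control period).
- env.camera(name): name is "scene" or "top" or "wrist"; returns a dict with "color" (420x560x3 uint8, blue, green, red), "range_z" (420x560 float32, m along the optical axis (not along the pixel's ray), 0 where there is no reading), "fx", "fy", "cx", "cy" (pixels), "world_to_cam" (4x4, takes a point from world to camera coordinates); the wrist camera has in their place "T_tool_cam" (4x4, takes a point from camera to tool coordinates, whose origin is the TCP and whose axes are the flange's). Camera axes: x right, y down, z forward; pixel columns grow to the right and rows downward; lengths in m; the calibration is good to about 2 mm. A picture is of the moment at which its call begins: read the wrist's pose just before it.
- env.job_done(): hands the job in; it is judged then, once.
The state is a dict: "time": time; "q": joint angles; "qvel": joint speeds; "joint_efforts": joint torques, N m; "position": TCP position; "orientation": TCP orientation; "ft_force": force on the tool from outside, world axes, zero at the start; "wrist_torque": the same for the moment, N m; "finger_gap": finger opening in m; "gripper_force": force on a finger pad.
Only numpy, scipy, OpenCV 4.12 (cv2) and the standard library are available. Lean on these libraries where they do the work, as an engineer would, in place of code of your own. Each camera call takes 0.05 s, during which the arm holds its last target. There are 200 camera calls.

## Working session

There is one attempt and no reset: what is moved stays moved. The work goes in short steps, Python scripts to look and compute and a tool call to move; the robot and the scene stay as the last step left them, time stands still between calls to the robot, and variables do not carry over. Pictures are saved under pics/ and viewed, at most 10 in all, crops included, and the job is handed in when it is done.

Besides the shell and the picture viewer there is one more tool, called as name([rows], argument=value, ...), one row to a line, values as JSON. carry_out: Moves the arm, as the interface text tells. Its arguments: {"type":"object","properties":{"moves":{"type":"array","items":{"type":"object","properties":{"dx":{"type":"number"},"dy":{"type":"number"},"dz":{"type":"number"},"ax":{"type":"number"},"ay":{"type":"number"},"az":{"type":"number"},"jaw":{"type":"number"}}}},"squeeze":{"type":"number"}},"required":["moves"]}

```bash
ls; mkdir -p pics
python3 - <<'E'
from rig import env
import cv2,numpy as np,pickle
s=env.observe();print(s)
for n in("scene","top"):
    c=env.camera(n);pickle.dump(c,open(n+".pkl","wb"));cv2.imwrite(f"pics/{n}0.png",c["color"])
    print(n,c["fx"],c["cx"],c["cy"],np.round(c["world_to_cam"],3).tolist())
E
```

```text
pics
{'time': 0.0, 'q': array([-1.47303805e+00,  2.45851667e-01,  1.55900964e+00, -2.12956177e-05,
        1.33868916e+00, -1.74075615e-01]), 'qvel': array([-2.25708163e-03,  1.06230760e-03, -2.01706744e-03,  4.58928183e-05,
        1.07842204e-03,  4.53048305e-05]), 'joint_efforts': array([ 7.47994491e-04, -4.29506421e+01, -3.26132333e+01, -4.16351224e-05,
        5.30529243e-03, -4.61993068e-06]), 'position': array([ 0.17450014, -0.62570796,  0.30275848]), 'orientation': array([ 9.90776695e-01,  1.35501228e-01,  2.69923793e-05, -9.78589254e-04]), 'ft_force': array([ 0.40335991,  0.1298158 , -0.55703201]), 'wrist_torque': array([-0.0919521 , -0.03540345,  0.04262875]), 'gripper_force': 0.0, 'finger_gap': 0.0854004288750338}
scene 380.7014325067987 278.3685481712516 211.29697144080234 [[0.889, 0.457, 0.012, -0.504], [0.272, -0.508, -0.817, -0.072], [-0.368, 0.73, -0.576, 1.221], [0.0, 0.0, 0.0, 1.0]]
top 527.3027056067453 280.90915584115305 214.7981374112228 [[0.001, -1.0, 0.006, -0.011], [-0.985, -0.002, -0.173, 0.553], [0.173, -0.005, -0.985, 1.314], [0.0, 0.0, 0.0, 1.0]]
```

View pics/scene0.png

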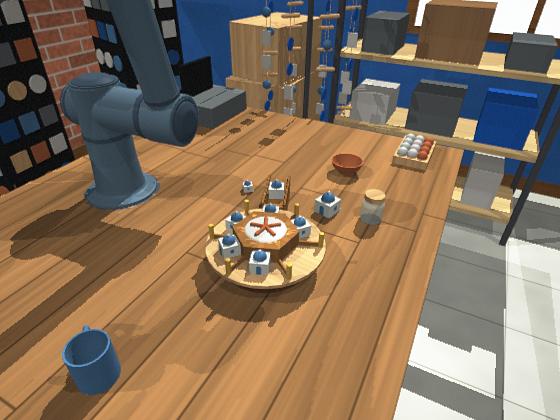

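View pics/top0.png

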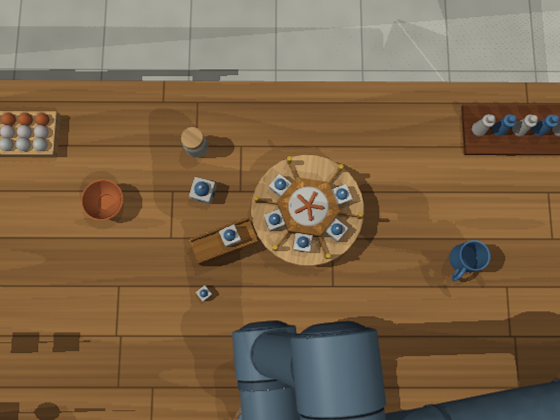

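The scene view shows the carousel at (265,235) and the ledge behind it, leading away from it. In the top view the axle is at (308,207), the ledge runs left and down through (225,243), and the loose chapel is on it at (229,235). The empty bay points up at (315,165), between pins (290,158) and (340,166). It therefore needs two stops counter-clockwise. The small copy at (204,293) and the large one at (202,189) are decoys.

```bash
cat > h.py <<'E'
import numpy as np,cv2
def plane(c,uv,z,wc=None):
    M=np.linalg.inv(c["world_to_cam"] if wc is None else wc)
    uv=np.atleast_2d(uv).astype(float)
    d=np.c_[(uv[:,0]-c["cx"])/c["fx"],(uv[:,1]-c["cy"])/c["fy"],np.ones(len(uv))]@M[:3,:3].T
    return M[:3,3]+d*((z-M[2,3])/d[:,2])[:,None]
def cloud(c):
    M=np.linalg.inv(c["world_to_cam"]);v,u=np.indices(c["range_z"].shape);Z=c["range_z"]
    P=np.stack([(u-c["cx"])/c["fx"]*Z,(v-c["cy"])/c["fy"]*Z,Z],-1)
    return P@M[:3,:3].T+M[:3,3]
def blobs(m,amin=4):
    n,l,s,ce=cv2.connectedComponentsWithStats(m.astype(np.uint8))
    return [(ce[i],s[i,4],l==i) for i in range(1,n) if s[i,4]>=amin]
E
python3 - <<'E'
import pickle,numpy as np,cv2
from h import *
c=pickle.load(open("top.pkl","rb"));W=cloud(c);im=c["color"]
hsv=cv2.cvtColor(im,cv2.COLOR_BGR2HSV)
m=np.zeros(im.shape[:2],bool);m[140:310,180:375]=1
y=(hsv[...,0]>20)&(hsv[...,0]<32)&(hsv[...,1]>170)&(hsv[...,2]>120)&m
print("yellow");
for ce,a,l in blobs(y): print(ce.round(1),a,W[l].mean(0).round(3), W[l][:,2].max().round(3))
print("blue")
b=(hsv[...,0]>98)&(hsv[...,0]<118)&(hsv[...,1]>120)&m
for ce,a,l in blobs(b,15): print(ce.round(1),a,np.median(W[l],0).round(3),W[l][:,2].max().round(3))
print("white")
w=(hsv[...,1]<50)&(hsv[...,2]>140)&m
for ce,a,l in blobs(w,15): print(ce.round(1),a,np.median(W[l],0).round(3))
# bystanders
for n,(u0,u1,v0,v1) in dict(jar=(175,215,120,165),bowl=(75,130,175,225),mug=(440,500,235,290)).items():
    P=W[v0:v1,u0:u1].reshape(-1,3);P=P[P[:,2]>.02];print(n,P.min(0).round(3),P.max(0).round(3))
E
```

```text
yellow
[288.7 158.2] 15 [ 0.69  -0.03   0.099] 0.104
[340.5 166.3] 15 [ 0.669 -0.161  0.099] 0.103
[255.9 197.8] 10 [0.587 0.052 0.099] 0.101
[360.1 214.5] 15 [ 0.545 -0.207  0.098] 0.102
[274.6 247. ] 15 [0.464 0.005 0.099] 0.102
[327.2 255.4] 16 [ 0.443 -0.124  0.1  ] 0.103
blue
[280.  184.5] 70 [ 0.619 -0.008  0.103] 0.112
[201.5 188.9] 127 [0.617 0.194 0.059] 0.069
[341.4 193.9] 68 [ 0.596 -0.16   0.104] 1.39
[274.3 219.3] 74 [0.531 0.007 0.104] 0.109
[336.4 229. ] 75 [ 0.507 -0.146  0.104] 0.111
[229.6 234.8] 72 [0.492 0.115 0.106] 1.39
[302.6 241.8] 69 [ 0.475 -0.064  0.104] 0.113
[203.4 293.2] 26 [0.353 0.186 0.03 ] 0.037
white
[278.8 184.3] 138 [ 0.622 -0.003  0.093]
[200.  188.8] 197 [0.619 0.204 0.043]
[342.7 193.1] 118 [ 0.604 -0.167  0.092]
[307.5 205.7] 889 [ 0.568 -0.075  0.104]
[272.7 219.2] 135 [0.533 0.012 0.092]
[339.  223.5] 41 [ 0.525 -0.153  0.093]
[228.2 234.9] 134 [0.492 0.122 0.094]
[334.2 233.7] 68 [ 0.496 -0.144  0.092]
[301.2 242.1] 143 [ 0.472 -0.057  0.092]
[202.5 293.2] 67 [0.353 0.191 0.022]
jar [ 0.318 -0.003  0.02 ] [0.777 0.25  1.39 ]
bowl [ 0.318 -0.003  0.02 ] [0.649 0.51  1.39 ]
mug [ 0.318 -0.53   0.02 ] [ 0.484 -0.003  1.39 ]
```

Run:
```python
from rig import env
import numpy as np
from scipy.spatial.transform import Rotation as R
print(env.nose_length)
s=env.observe();M=R.from_quat(s["orientation"]).as_matrix();p=s["position"]
A=np.array([.5663,-.0775]);x=M[:2,0]/np.linalg.norm(M[:2,0]);y=M[:2,1]/np.linalg.norm(M[:2,1]);print(x,y,M[:,2])
P=[p[:2]]
pts=[(0,-34)]+[(a,-17) for a in(0,6,12,18,24,30,36)]
for a,o in pts:
    t=np.radians(260.8+a);pin=A+.132*np.array([np.cos(t),np.sin(t)]);P.append(pin+o/1000*x+.003*y)
for a,b in zip(P,P[1:]):print(b.round(4),"r",np.linalg.norm(b-A).round(4),"d",((b-a)@x).round(4),((b-a)@y).round(4))
print("dz",p[2]-.157)
```

```text
0.0726
[0.96330125 0.26842263] [ 0.26842323 -0.96330108] [-1.30498270e-04  1.78439411e-03 -9.99998399e-01]
[ 0.5132 -0.2198] r 0.1519 d 0.4353 -0.3001
[ 0.5296 -0.2153] r 0.1426 d 0.017 0.0
[ 0.5434 -0.2167] r 0.1411 d 0.0128 0.0051
[ 0.5572 -0.2168] r 0.1396 d 0.0133 0.0038
[ 0.5709 -0.2154] r 0.138 d 0.0136 0.0023
[ 0.5844 -0.2126] r 0.1363 d 0.0138 0.0009
[ 0.5976 -0.2084] r 0.1345 d 0.0138 -0.0005
[ 0.6102 -0.2028] r 0.1328 d 0.0137 -0.002
dz 0.14586506749430214
```

carry_out([
  {"dx":0.031,"dy":-0.0214,"jaw":1},
  {"dx":0.031,"dy":-0.0214,"jaw":1},
  {"dx":0.031,"dy":-0.0214,"jaw":1},
  {"dx":0.031,"dy":-0.0214,"jaw":1},
  {"dx":0.031,"dy":-0.0214,"jaw":1},
  {"dx":0.031,"dy":-0.0214,"jaw":1},
  {"dx":0.031,"dy":-0.0214,"jaw":1},
  {"dx":0.031,"dy":-0.0214,"jaw":1},
  {"dx":0.031,"dy":-0.0214,"jaw":1},
  {"dx":0.031,"dy":-0.0214,"jaw":1},
  {"dx":0.031,"dy":-0.0214,"jaw":1},
  {"dx":0.031,"dy":-0.0214,"jaw":1},
  {"dx":0.031,"dy":-0.0214,"jaw":1},
  {"dx":0.031,"dy":-0.0214,"jaw":1},
  {"dz":0.04},
  {"dz":0.04},
  {"jaw":1},
  {"jaw":1},
])

```text
validation failed for argument at $.mo...
```

carry_out([
  {"dx":0.031,"dy":-0.0214,"dz":0.0,"ax":0.0,"ay":0.0,"az":0.0,"jaw":1.0},
  {"dx":0.031,"dy":-0.0214,"dz":0.0,"ax":0.0,"ay":0.0,"az":0.0,"jaw":1.0},
])

```text
time: 0.35
position: [0.2229, -0.5675, 0.3031]
orientation: [0.991, 0.135, 0.0, -0.001]
ft_force: [0.8, 0.7, 0.5]
finger_gap: 0.0516
gripper_force: 0.0
```

carry_out([
  {"dx":0.0465,"dy":-0.0321,"dz":0.0,"ax":0.0,"ay":0.0,"az":0.0,"jaw":1.0},
  {"dx":0.0465,"dy":-0.0321,"dz":0.0,"ax":0.0,"ay":0.0,"az":0.0,"jaw":1.0},
  {"dx":0.0465,"dy":-0.0321,"dz":0.0,"ax":0.0,"ay":0.0,"az":0.0,"jaw":1.0},
  {"dx":0.0465,"dy":-0.0321,"dz":0.0,"ax":0.0,"ay":0.0,"az":0.0,"jaw":1.0},
  {"dx":0.0465,"dy":-0.0321,"dz":0.0,"ax":0.0,"ay":0.0,"az":0.0,"jaw":1.0},
  {"dx":0.0465,"dy":-0.0321,"dz":0.0,"ax":0.0,"ay":0.0,"az":0.0,"jaw":1.0},
  {"dx":0.0465,"dy":-0.0321,"dz":0.0,"ax":0.0,"ay":0.0,"az":0.0,"jaw":1.0},
  {"dx":0.0465,"dy":-0.0321,"dz":0.0,"ax":0.0,"ay":0.0,"az":0.0,"jaw":1.0},
  {"dx":0.0,"dy":0.0,"dz":0.04,"ax":0.0,"ay":0.0,"az":0.0,"jaw":1.0},
  {"dx":0.0,"dy":0.0,"dz":0.04,"ax":0.0,"ay":0.0,"az":0.0,"jaw":1.0},
  {"dx":0.0,"dy":0.0,"dz":0.0,"ax":0.0,"ay":0.0,"az":0.0,"jaw":1.0},
  {"dx":0.0,"dy":0.0,"dz":0.0,"ax":0.0,"ay":0.0,"az":0.0,"jaw":1.0},
])

```text
time: 1.85
position: [0.5126, -0.2215, 0.2253]
orientation: [0.991, 0.135, 0.001, 0.001]
ft_force: [0.5, 0.3, 0.5]
finger_gap: -0.0003
gripper_force: 0.0
```

carry_out([
  {"dx":0.0,"dy":0.0,"dz":0.034,"ax":0.0,"ay":0.0,"az":0.0,"jaw":1.0},
  {"dx":0.0,"dy":0.0,"dz":0.034,"ax":0.0,"ay":0.0,"az":0.0,"jaw":1.0},
  {"dx":0.017,"dy":0.0,"dz":0.0,"ax":0.0,"ay":0.0,"az":0.0,"jaw":1.0},
  {"dx":0.013,"dy":0.005,"dz":0.0,"ax":0.0,"ay":0.0,"az":0.0,"jaw":1.0},
  {"dx":0.013,"dy":0.004,"dz":0.0,"ax":0.0,"ay":0.0,"az":0.0,"jaw":1.0},
  {"dx":0.0135,"dy":0.002,"dz":0.0,"ax":0.0,"ay":0.0,"az":0.0,"jaw":1.0},
  {"dx":0.014,"dy":0.001,"dz":0.0,"ax":0.0,"ay":0.0,"az":0.0,"jaw":1.0},
  {"dx":0.014,"dy":-0.0005,"dz":0.0,"ax":0.0,"ay":0.0,"az":0.0,"jaw":1.0},
  {"dx":0.013,"dy":-0.002,"dz":0.0,"ax":0.0,"ay":0.0,"az":0.0,"jaw":1.0},
  {"dx":0.0,"dy":0.0,"dz":0.0,"ax":0.0,"ay":0.0,"az":0.0,"jaw":1.0},
  {"dx":0.0,"dy":0.0,"dz":0.0,"ax":0.0,"ay":0.0,"az":0.0,"jaw":1.0},
])

```text
time: 3.22
position: [0.6085, -0.2037, 0.1557]
orientation: [0.991, 0.136, -0.0, -0.0]
ft_force: [-0.3, -0.5, -0.2]
finger_gap: 0.0003
gripper_force: 0.0
```

```bash
cat > look.py <<'E'
from rig import env
from h import *
import sys
s=env.observe();print(s["position"].round(4),s["ft_force"].round(1))
c=env.camera("top");W=cloud(c);im=c["color"];hsv=cv2.cvtColor(im,cv2.COLOR_BGR2HSV)
if len(sys.argv)>1:cv2.imwrite(sys.argv[1],im)
m=np.zeros(im.shape[:2],bool);m[140:310,180:375]=1
A=np.array([.5663,-.0775])
for nm,k in(("pin",(hsv[...,0]>20)&(hsv[...,0]<32)&(hsv[...,1]>170)&(hsv[...,2]>120)),("dome",(hsv[...,0]>98)&(hsv[...,0]<118)&(hsv[...,1]>120))):
    for ce,a,l in blobs(k&m,8 if nm=="pin" else 30):
        p=np.median(W[l],0)
        if .08<p[2]<.12:d=p[:2]-A;print(nm,p.round(3),"r",np.hypot(*d).round(3),"ang",np.degrees(np.arctan2(d[1],d[0])).round(1)%360)
E
python3 look.py pics/a.png
```

```text
[ 0.6085 -0.2037  0.1557] [-0.3 -0.5 -0.2]
pin [ 0.698 -0.048  0.099] r 0.135 ang 12.5
pin [0.603 0.047 0.1  ] r 0.13 ang 73.7
pin [0.476 0.019 0.099] r 0.132 ang 133.0
dome [ 0.649 -0.103  0.103] r 0.086 ang 342.7
dome [0.543 0.009 0.104] r 0.09 ang 104.9
dome [0.492 0.115 0.106] r 0.206 ang 111.2
dome [ 0.477 -0.05   0.104] r 0.094 ang 162.7
```

carry_out([
  {"dx":0.0,"dy":0.0,"dz":-0.04,"ax":0.0,"ay":0.0,"az":0.0,"jaw":1.0},
  {"dx":-0.0482,"dy":-0.005,"dz":0.0,"ax":0.0,"ay":0.0,"az":0.0,"jaw":1.0},
  {"dx":-0.0482,"dy":-0.005,"dz":0.0,"ax":0.0,"ay":0.0,"az":0.0,"jaw":1.0},
  {"dx":0.0,"dy":0.0,"dz":0.0,"ax":0.0,"ay":0.0,"az":0.0,"jaw":1.0},
])

```text
time: 3.78
position: [0.51, -0.2201, 0.1949]
orientation: [0.991, 0.134, -0.001, -0.001]
ft_force: [0.8, 0.0, -1.0]
finger_gap: -0.0003
gripper_force: 0.0
```

```bash
python3 look.py pics/b.png
```

```text
[ 0.51   -0.2201  0.1949] [ 0.8  0.  -1. ]
pin [ 0.69  -0.031  0.099] r 0.132 ang 20.8
pin [ 0.669 -0.161  0.1  ] r 0.132 ang 321.1
pin [0.586 0.052 0.097] r 0.131 ang 81.2
pin [0.464 0.004 0.099] r 0.131 ang 141.3
dome [ 0.652 -0.092  0.103] r 0.087 ang 350.4
dome [ 0.596 -0.16   0.104] r 0.088 ang 289.6
dome [0.53  0.007 0.104] r 0.092 ang 113.1
dome [ 0.508 -0.143  0.106] r 0.088 ang 228.4
dome [0.492 0.115 0.106] r 0.206 ang 111.1
dome [ 0.475 -0.063  0.104] r 0.092 ang 171.1
```

Clicked one stop; the empty bay is now at 51°. I'll repeat the push.

carry_out([
  {"dx":0.0,"dy":0.0,"dz":0.039,"ax":0.0,"ay":0.0,"az":0.0,"jaw":1.0},
  {"dx":0.017,"dy":0.0,"dz":0.0,"ax":0.0,"ay":0.0,"az":0.0,"jaw":1.0},
  {"dx":0.013,"dy":0.005,"dz":0.0,"ax":0.0,"ay":0.0,"az":0.0,"jaw":1.0},
  {"dx":0.013,"dy":0.004,"dz":0.0,"ax":0.0,"ay":0.0,"az":0.0,"jaw":1.0},
  {"dx":0.0135,"dy":0.002,"dz":0.0,"ax":0.0,"ay":0.0,"az":0.0,"jaw":1.0},
  {"dx":0.014,"dy":0.001,"dz":0.0,"ax":0.0,"ay":0.0,"az":0.0,"jaw":1.0},
  {"dx":0.014,"dy":-0.0005,"dz":0.0,"ax":0.0,"ay":0.0,"az":0.0,"jaw":1.0},
  {"dx":0.015,"dy":-0.002,"dz":0.0,"ax":0.0,"ay":0.0,"az":0.0,"jaw":1.0},
  {"dx":0.0,"dy":0.0,"dz":0.0,"ax":0.0,"ay":0.0,"az":0.0,"jaw":1.0},
  {"dx":0.0,"dy":0.0,"dz":0.0,"ax":0.0,"ay":0.0,"az":0.0,"jaw":1.0},
  {"dx":0.0,"dy":0.0,"dz":-0.04,"ax":0.0,"ay":0.0,"az":0.0,"jaw":1.0},
  {"dx":0.0,"dy":0.0,"dz":-0.04,"ax":0.0,"ay":0.0,"az":0.0,"jaw":1.0},
  {"dx":0.0,"dy":0.0,"dz":-0.02,"ax":0.0,"ay":0.0,"az":0.0,"jaw":1.0},
  {"dx":0.0,"dy":0.0,"dz":0.0,"ax":0.0,"ay":0.0,"az":0.0,"jaw":1.0},
])

```text
time: 5.58
position: [0.6118, -0.2031, 0.2583]
orientation: [0.991, 0.135, 0.001, 0.001]
ft_force: [0.7, -0.7, 0.2]
finger_gap: 0.0001
gripper_force: 0.0
```

```bash
python3 look.py pics/c.png
```

```text
[ 0.6118 -0.2031  0.2583] [ 0.7 -0.7  0.2]
pin [ 0.689 -0.03   0.099] r 0.132 ang 21.0
pin [0.587 0.052 0.1  ] r 0.131 ang 81.1
pin [0.463 0.004 0.099] r 0.131 ang 141.5
dome [ 0.652 -0.091  0.105] r 0.087 ang 351.1
dome [ 0.619 -0.008  0.104] r 0.087 ang 52.9
dome [0.492 0.115 0.106] r 0.206 ang 111.1
dome [ 0.48  -0.057  0.105] r 0.088 ang 166.6
```

View pics/c.png

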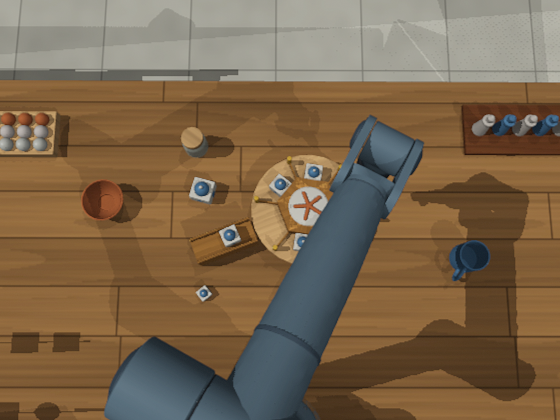

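The empty bay now sits between pins (257,200) and (274,248), directly facing the ledge. The loose chapel is still at (230,235).

Run:
```python
from rig import env
from h import *
import pickle
c=pickle.load(open("top.pkl","rb"));s=env.observe();print("q",s["q"].round(2))
pins=plane(c,[[288.7,158.2],[340.5,166.3],[255.9,197.8],[360.1,214.5],[274.6,247.],[327.2,255.4]],.1)
A=pins.mean(0)[:2];print("axle",A,np.degrees(np.arctan2(*(pins[:,:2]-A).T[::-1]))%60)
ch=plane(c,[229.6,234.8],.099)[0];d=ch[:2]-A;print("chapel",ch,np.hypot(*d),np.degrees(np.arctan2(d[1],d[0])))
# ledge wood direction: points with height 0.055-0.08 outside disc
W=cloud(c);P=W.reshape(-1,3);D=P[:,:2]-A;r=np.hypot(*D.T)
k=(abs(P[:,2]-.066)<.009)&(r>.16)&(r<.33)&(P[:,0]<.56)&(P[:,1]>0)
Q=D[k];print(k.sum(),cv2.fitLine(Q.astype(np.float32),cv2.DIST_L2,0,.01,.01).ravel(), cv2.minAreaRect((Q*1000).astype(np.float32)))
# square top of chapel
hsv=cv2.cvtColor(c["color"],cv2.COLOR_BGR2HSV);m=np.zeros(W.shape[:2],np.uint8);m[222:250,212:246]=1
w=(((hsv[...,1]<60)&(hsv[...,2]>110))|((hsv[...,0]>98)&(hsv[...,0]<118)&(hsv[...,1]>120)))&(m>0)&(abs(W[...,2]-.1)<.02)
Q=plane(c,np.argwhere(w)[:,::-1],.094);print(cv2.minAreaRect((Q[:,:2]*1000).astype(np.float32)))
```

```text
q [-0.5   0.27  1.61  0.    1.26  0.8 ]
axle [ 0.566197  -0.0772351] [21.07468885 20.89856483 20.89151418 20.79691696 21.18500981 20.71372554]
chapel [0.49379729 0.11643441 0.099     ] 0.20675975960359044 110.4973128163473
1212 [ 0.339619   -0.9405631  -0.08542087  0.22385626] ((-82.19180297851562, 217.71353149414062), (66.87818908691406, 152.2729949951172), 21.15650177001953)
((494.2309265136719, 118.32179260253906), (42.52925491333008, 41.82532501220703), 23.759035110473633)
```

carry_out([
  {"dx":-0.004,"dy":-0.0486,"dz":0.0,"ax":0.0,"ay":0.0,"az":0.0,"jaw":1.0},
  {"dx":-0.004,"dy":-0.0486,"dz":0.0,"ax":0.0,"ay":0.0,"az":0.0,"jaw":1.0},
  {"dx":-0.004,"dy":-0.0486,"dz":0.0,"ax":0.0,"ay":0.0,"az":0.0,"jaw":1.0},
  {"dx":-0.004,"dy":-0.0486,"dz":0.0,"ax":0.0,"ay":0.0,"az":0.0,"jaw":1.0},
  {"dx":-0.004,"dy":-0.0486,"dz":0.0,"ax":0.0,"ay":0.0,"az":0.0,"jaw":1.0},
  {"dx":-0.004,"dy":-0.0486,"dz":0.0,"ax":0.0,"ay":0.0,"az":0.0,"jaw":1.0},
  {"dx":-0.004,"dy":-0.0486,"dz":0.0,"ax":0.0,"ay":0.0,"az":0.0,"jaw":1.0},
  {"dx":0.0,"dy":0.0,"dz":0.0,"ax":0.0,"ay":0.0,"az":-9.53,"jaw":-0.6},
  {"dx":0.0,"dy":0.0,"dz":0.0,"ax":0.0,"ay":0.0,"az":-9.53,"jaw":-0.6},
  {"dx":0.0,"dy":0.0,"dz":0.0,"ax":0.0,"ay":0.0,"az":-9.53,"jaw":-0.6},
  {"dx":0.0,"dy":0.0,"dz":0.0,"ax":0.0,"ay":0.0,"az":-9.53,"jaw":-0.6},
  {"dx":0.0,"dy":0.0,"dz":0.0,"ax":0.0,"ay":0.0,"az":-9.53,"jaw":-0.6},
  {"dx":0.0,"dy":0.0,"dz":0.0,"ax":0.0,"ay":0.0,"az":-9.53,"jaw":-0.6},
  {"dx":0.0,"dy":0.0,"dz":0.0,"ax":0.0,"ay":0.0,"az":-9.53,"jaw":-0.6},
  {"dx":0.0,"dy":0.0,"dz":0.0,"ax":0.0,"ay":0.0,"az":-9.53,"jaw":-0.6},
  {"dx":0.0,"dy":0.0,"dz":0.0,"ax":0.0,"ay":0.0,"az":-9.53,"jaw":-0.6},
  {"dx":0.0,"dy":0.0,"dz":0.0,"ax":0.0,"ay":0.0,"az":-9.53,"jaw":-0.6},
  {"dx":0.0,"dy":0.0,"dz":0.0,"ax":0.0,"ay":0.0,"az":0.0,"jaw":-0.6},
  {"dx":0.0,"dy":0.0,"dz":0.0,"ax":0.0,"ay":0.0,"az":0.0,"jaw":-0.6},
])

```text
time: 8.0
position: [0.4926, 0.1175, 0.2557]
orientation: [0.568, 0.823, -0.001, -0.001]
ft_force: [-0.6, -0.5, -0.5]
finger_gap: 0.0683
gripper_force: 0.0
```

Run:
```python
from rig import env
from h import *
from scipy.spatial.transform import Rotation as R
s=env.observe();M=R.from_quat(s["orientation"]).as_matrix();p=s["position"]
print("yawx",np.degrees(np.arctan2(M[1,0],M[0,0])),p.round(4),M[:,2].round(3),s["finger_gap"])
c=env.camera("wrist");cv2.imwrite("pics/w.png",c["color"])
T=np.eye(4);T[:3,:3]=M;T[:3,3]=p;c["world_to_cam"]=np.linalg.inv(T@c["T_tool_cam"])
hsv=cv2.cvtColor(c["color"],cv2.COLOR_BGR2HSV)
b=(hsv[...,0]>98)&(hsv[...,0]<118)&(hsv[...,1]>120)
for ce,a,l in blobs(b,150):
    w=plane(c,ce,.099)[0];d=w-p;print(ce.round(0),a,w.round(4),"tool dx,dy",(d@M[:,0]).round(4),(d@M[:,1]).round(4))
```

```text
yawx 110.73770081957602 [0.4926 0.1175 0.2557] [-0.002  0.    -1.   ] 0.06828785044651826
```

View pics/w.png

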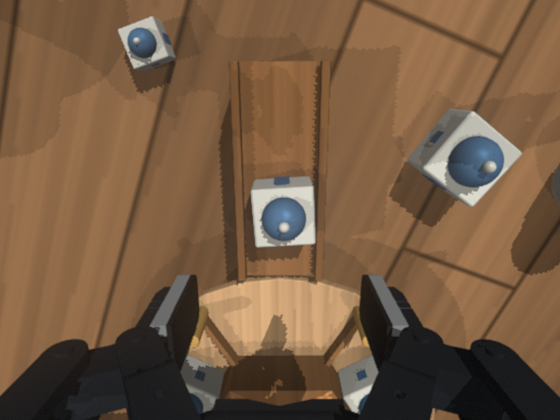

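The wrist view shows the loose chapel at (284,218), square in the channel and between the open fingers, with the empty bay below it.

Run:
```python
from rig import env
from h import *
from scipy.spatial.transform import Rotation as R
s=env.observe();M=R.from_quat(s["orientation"]).as_matrix();p=s["position"]
c=env.camera("wrist")
T=np.eye(4);T[:3,:3]=M;T[:3,3]=p;c["world_to_cam"]=np.linalg.inv(T@c["T_tool_cam"])
for uv,z in(((284,219),.099),((252,181),.094),((313,178),.094),((256,246),.094),((315,243),.094),((235,62),.072),((325,62),.072),((242,280),.072),((319,280),.072)):
    w=plane(c,uv,z)[0];d=w-p;print(uv,w.round(4),"tool dx,dy",(d@M[:,0]).round(4),(d@M[:,1]).round(4))
```

```text
(284, 219) [0.4953 0.119  0.099 ] tool dx,dy 0.0004 0.0031
(252, 181) [0.4669 0.1346 0.094 ] tool dx,dy 0.025 -0.0179
(313, 178) [0.5035 0.1506 0.094 ] tool dx,dy 0.0271 0.022
(256, 246) [0.4849 0.0919 0.094 ] tool dx,dy -0.0212 -0.0162
(315, 243) [0.5224 0.1085 0.094 ] tool dx,dy -0.019 0.0247
(235, 62) [0.4306 0.1997 0.072 ] tool dx,dy 0.0989 -0.0287
(325, 62) [0.4852 0.2204 0.072 ] tool dx,dy 0.0989 0.0297
(242, 280) [0.4864 0.0511 0.072 ] tool dx,dy -0.0599 -0.0293
(319, 280) [0.5429 0.0726 0.072 ] tool dx,dy -0.0598 0.0312
```

carry_out([
  {"dx":0.003,"dy":0.003,"dz":0.04,"ax":0.0,"ay":0.0,"az":0.0,"jaw":-0.6},
  {"dx":0.0,"dy":0.0,"dz":0.04,"ax":0.0,"ay":0.0,"az":0.0,"jaw":-0.6},
  {"dx":0.0,"dy":0.0,"dz":0.025,"ax":0.0,"ay":0.0,"az":0.0,"jaw":-0.6},
  {"dx":0.0,"dy":0.0,"dz":0.0,"ax":0.0,"ay":0.0,"az":0.0,"jaw":-0.3},
  {"dx":0.0,"dy":0.0,"dz":0.0,"ax":0.0,"ay":0.0,"az":0.0,"jaw":-0.1},
  {"dx":0.0,"dy":0.0,"dz":0.0,"ax":0.0,"ay":0.0,"az":0.0,"jaw":0.05},
  {"dx":0.0,"dy":0.0,"dz":0.0,"ax":0.0,"ay":0.0,"az":0.0,"jaw":0.15},
  {"dx":0.0,"dy":0.0,"dz":0.0,"ax":0.0,"ay":0.0,"az":0.0,"jaw":0.15},
  {"dx":0.0,"dy":0.0,"dz":0.0,"ax":0.0,"ay":0.0,"az":0.0,"jaw":0.15},
], squeeze=20)

```text
time: 9.22
position: [0.496, 0.1214, 0.1535]
orientation: [0.567, 0.823, 0.001, 0.001]
ft_force: [-0.7, -0.3, 7.4]
finger_gap: 0.042
gripper_force: 21.1
```

carry_out([
  {"dx":-0.005,"dy":-0.0015,"dz":-0.001,"ax":0.0,"ay":0.0,"az":0.0,"jaw":0.15},
  {"dx":-0.01,"dy":-0.0015,"dz":0.0,"ax":0.0,"ay":0.0,"az":0.0,"jaw":0.15},
  {"dx":-0.01,"dy":0.0,"dz":0.0,"ax":0.0,"ay":0.0,"az":0.0,"jaw":0.15},
  {"dx":-0.01,"dy":0.0,"dz":0.0,"ax":0.0,"ay":0.0,"az":0.0,"jaw":0.15},
  {"dx":0.0,"dy":0.0,"dz":0.0,"ax":0.0,"ay":0.0,"az":0.0,"jaw":0.15},
])

```text
time: 9.85
position: [0.5054, 0.0863, 0.1535]
orientation: [0.568, 0.823, -0.0, 0.001]
ft_force: [-0.1, -2.5, 4.9]
finger_gap: 0.0415
gripper_force: 21.0
```

carry_out([
  {"dx":-0.01,"dy":0.0,"dz":0.0,"ax":0.0,"ay":0.0,"az":0.0,"jaw":0.15},
  {"dx":-0.01,"dy":0.0,"dz":0.0,"ax":0.0,"ay":0.0,"az":0.0,"jaw":0.15},
  {"dx":-0.01,"dy":0.0,"dz":0.0,"ax":0.0,"ay":0.0,"az":0.0,"jaw":0.15},
  {"dx":-0.01,"dy":0.0,"dz":0.0,"ax":0.0,"ay":0.0,"az":0.0,"jaw":0.15},
  {"dx":-0.01,"dy":0.0,"dz":0.0,"ax":0.0,"ay":0.0,"az":0.0,"jaw":0.15},
  {"dx":-0.01,"dy":0.0,"dz":0.001,"ax":0.0,"ay":0.0,"az":0.0,"jaw":0.15},
  {"dx":-0.008,"dy":0.0,"dz":0.0015,"ax":0.0,"ay":0.0,"az":0.0,"jaw":0.15},
  {"dx":-0.004,"dy":0.0,"dz":0.0,"ax":0.0,"ay":0.0,"az":0.0,"jaw":0.15},
  {"dx":0.0,"dy":0.0,"dz":0.0,"ax":0.0,"ay":0.0,"az":0.0,"jaw":0.15},
])

```text
time: 10.98
position: [0.5313, 0.02, 0.1517]
orientation: [0.568, 0.823, 0.001, 0.001]
ft_force: [-1.5, 3.4, 8.3]
finger_gap: 0.0417
gripper_force: 21.7
```

Run:
```python
from rig import env
from h import *
from scipy.spatial.transform import Rotation as R
s=env.observe();M=R.from_quat(s["orientation"]).as_matrix();p=s["position"]
A=np.array([.5662,-.0772]);u=np.array([-.3567,.9342]);v=np.array([.9342,.3567])
print("along",(p[:2]-A)@u,"lat",(p[:2]-A)@v,"yaw",np.degrees(np.arctan2(M[1,0],M[0,0])),s["ft_force"])
cv2.imwrite("pics/w2.png",env.camera("wrist")["color"])
```

```text
along 0.1032497711040894 lat 0.002058085652624553 yaw 110.84733479095574 [-1.46953601  3.39784742  8.27549161]
```

View pics/w2.png

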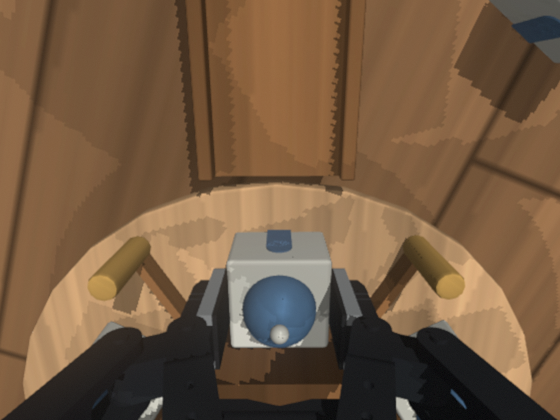

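The chapel is held between the fingers at (280,295) on the disc, inside the bay and square. The last stretch to the hub remains.

carry_out([
  {"dx":-0.004,"dy":-0.001,"dz":-0.0005,"ax":0.0,"ay":0.0,"az":0.0,"jaw":0.15},
  {"dx":-0.003,"dy":-0.001,"dz":0.0,"ax":0.0,"ay":0.0,"az":0.0,"jaw":0.15},
  {"dx":0.0,"dy":0.0,"dz":0.0,"ax":0.0,"ay":0.0,"az":0.0,"jaw":0.15},
])

```text
time: 11.4
position: [0.5317, 0.0127, 0.1517]
orientation: [0.567, 0.823, 0.001, 0.001]
ft_force: [-1.2, 2.7, 7.3]
finger_gap: 0.0412
gripper_force: 21.4
```

carry_out([
  {"dx":-0.002,"dy":0.0,"dz":0.0,"ax":0.0,"ay":0.0,"az":0.0,"jaw":0.15},
  {"dx":0.0,"dy":0.0,"dz":0.0,"ax":0.0,"ay":0.0,"az":0.0,"jaw":0.15},
])

```text
time: 11.65
position: [0.5323, 0.0111, 0.1518]
orientation: [0.567, 0.823, 0.001, 0.0]
ft_force: [-0.4, 3.5, 7.1]
finger_gap: 0.0414
gripper_force: 21.5
```

carry_out([
  {"dx":-0.002,"dy":0.0,"dz":0.0,"ax":0.0,"ay":0.0,"az":0.0,"jaw":0.15},
  {"dx":0.0,"dy":0.0,"dz":0.0,"ax":0.0,"ay":0.0,"az":0.0,"jaw":0.15},
])

```text
time: 11.9
position: [0.5329, 0.0092, 0.1518]
orientation: [0.567, 0.823, 0.001, 0.0]
ft_force: [-0.8, 3.6, 7.3]
finger_gap: 0.0416
gripper_force: 21.5
```

carry_out([
  {"dx":-0.0015,"dy":0.0,"dz":0.0,"ax":0.0,"ay":0.0,"az":0.0,"jaw":0.15},
  {"dx":0.0,"dy":0.0,"dz":0.0,"ax":0.0,"ay":0.0,"az":0.0,"jaw":0.15},
])

```text
time: 12.15
position: [0.5331, 0.0087, 0.1517]
orientation: [0.568, 0.823, 0.001, -0.001]
ft_force: [-2.5, 7.6, 9.3]
finger_gap: 0.0413
gripper_force: 21.7
```

carry_out([
  {"dx":-0.0015,"dy":0.0,"dz":0.0,"ax":0.0,"ay":0.0,"az":0.0,"jaw":0.15},
  {"dx":0.0,"dy":0.0,"dz":0.0,"ax":0.0,"ay":0.0,"az":0.0,"jaw":0.15},
])

```text
time: 12.4
position: [0.5333, 0.0083, 0.1516]
orientation: [0.568, 0.823, 0.002, -0.002]
ft_force: [-3.8, 12.1, 9.7]
finger_gap: 0.0416
gripper_force: 21.9
```

carry_out([
  {"dx":-0.0015,"dy":0.0,"dz":0.0,"ax":0.0,"ay":0.0,"az":0.0,"jaw":0.15},
  {"dx":0.0,"dy":0.0,"dz":0.0,"ax":0.0,"ay":0.0,"az":0.0,"jaw":0.15},
])

```text
time: 12.65
position: [0.5335, 0.0077, 0.1515]
orientation: [0.568, 0.823, 0.002, -0.003]
ft_force: [-3.6, 16.1, 11.3]
finger_gap: 0.0413
gripper_force: 22.1
```

Contact with the hub: the force rises steadily. I'll unload, open and lift away.

carry_out([
  {"dx":0.002,"dy":0.0,"dz":0.0,"ax":0.0,"ay":0.0,"az":0.0,"jaw":0.15},
  {"dx":0.001,"dy":0.0,"dz":0.0,"ax":0.0,"ay":0.0,"az":0.0,"jaw":0.05},
  {"dx":0.0,"dy":0.0,"dz":0.0,"ax":0.0,"ay":0.0,"az":0.0,"jaw":-0.2},
  {"dx":0.0,"dy":0.0,"dz":0.0,"ax":0.0,"ay":0.0,"az":0.0,"jaw":-0.5},
  {"dx":0.0,"dy":0.0,"dz":0.0,"ax":0.0,"ay":0.0,"az":0.0,"jaw":-0.5},
  {"dx":0.0,"dy":0.0,"dz":0.0,"ax":0.0,"ay":0.0,"az":0.0,"jaw":-0.5},
  {"dx":0.0,"dy":0.0,"dz":-0.02,"ax":0.0,"ay":0.0,"az":0.0,"jaw":-0.5},
  {"dx":0.0,"dy":0.0,"dz":-0.04,"ax":0.0,"ay":0.0,"az":0.0,"jaw":-0.5},
  {"dx":0.0,"dy":0.0,"dz":-0.05,"ax":0.0,"ay":0.0,"az":0.0,"jaw":-0.5},
  {"dx":0.04,"dy":0.0,"dz":-0.04,"ax":0.0,"ay":0.0,"az":0.0,"jaw":-0.5},
  {"dx":0.05,"dy":0.0,"dz":0.0,"ax":0.0,"ay":0.0,"az":0.0,"jaw":-0.5},
  {"dx":0.05,"dy":0.0,"dz":0.0,"ax":0.0,"ay":0.0,"az":0.0,"jaw":-0.5},
  {"dx":0.05,"dy":0.0,"dz":0.0,"ax":0.0,"ay":0.0,"az":0.0,"jaw":-0.5},
  {"dx":0.0,"dy":0.0,"dz":0.0,"ax":0.0,"ay":0.0,"az":0.0,"jaw":-0.5},
  {"dx":0.0,"dy":0.0,"dz":0.0,"ax":0.0,"ay":0.0,"az":0.0,"jaw":-0.5},
])

```text
time: 14.52
position: [0.4652, 0.1853, 0.3009]
orientation: [0.567, 0.824, -0.0, 0.0]
ft_force: [0.3, -1.1, 0.2]
finger_gap: 0.0641
gripper_force: 0.0
```

```bash
python3 look.py pics/d.png
python3 - <<'E'
import cv2
from rig import env
a=cv2.imread("pics/d.png")[140:300,180:380];cv2.imwrite("pics/e.png",cv2.resize(a,None,fx=3.5,fy=3.5,interpolation=cv2.INTER_CUBIC))
E
```

```text
[0.4652 0.1853 0.3009] [ 0.3 -1.1  0.2]
pin [ 0.69 -0.03  0.1 ] r 0.132 ang 20.8
pin [ 0.669 -0.161  0.099] r 0.132 ang 321.0
pin [0.587 0.052 0.099] r 0.131 ang 80.9
pin [ 0.544 -0.206  0.099] r 0.131 ang 260.4
pin [0.464 0.004 0.1  ] r 0.131 ang 141.5
dome [ 0.652 -0.092  0.104] r 0.087 ang 350.4
dome [ 0.619 -0.008  0.104] r 0.087 ang 52.9
dome [ 0.596 -0.16   0.104] r 0.088 ang 289.5
dome [0.53  0.005 0.104] r 0.09 ang 113.8
dome [ 0.507 -0.146  0.104] r 0.091 ang 229.2
dome [ 0.475 -0.062  0.104] r 0.092 ang 170.3
```

View pics/e.png

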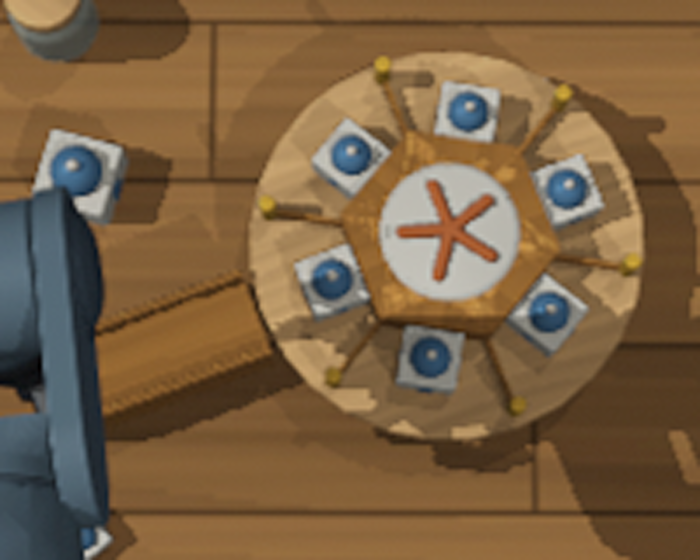

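All six bays are filled. The chapel, at crop (330,280), lines up with its hub flat and matches the earlier reading of a fixed chapel in that same bay to about 2 mm.

```bash
python3 -c "
from rig import env
print(env.job_done())"
```

```text
the job is handed in; nothing more can be done
None
```

The job is handed in (no verdict was returned): the empty bay rests at its stop facing the ledge, and the chapel was slid in against the hub, about 2 mm from where a fixed chapel sat in that bay; I touched no bystanders, but did not re-measure them at the end.

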